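# Roll the spent cartridge out of its clip and down the waste chute

## Task

Clear the spent (orange-ended) cartridge from the water-purifier station: roll it sideways out of its spring clip onto the ledge, without lifting it off the deck, and on over the edge so that it drops into the waste chute and comes to rest lying flat at the bottom. Leave the blue-ended fresh cartridge in its clip, and do not disturb the small jar and the yellow stopper on the deck.

Things in the scene. Friction and masses are not known exactly. Their poses are not given: they have to be found in the camera images.
- station: Fixed cartridge station: white housing on a blue base, 490 mm wide along its y, standing on the table. Origin at table height midway between its two bays; +x points away from the robot (turned up to 17 degrees), z up; offsets below are in this frame. Flat deck 130 mm above the table, from x = -75 to +70 mm. Each bay holds a cartridge lying along y at x = 0, its axis at z = 148 mm.
- bay_left (a point): Centre of the bay at y = +120 mm: where a clipped cartridge's centre lies (18 mm above the deck). Two steel clips, each 16 mm wide, hold the cartridge 52 mm to either side of this point, with about 1 mm play; the 88 mm between them are free for fingers.
- bay_right (a point): Centre of the other bay, at y = -120 mm; the same layout.
- rigid_jaw (a point): Edge of the lips of the rigid jaws (x = -3, z = 167 mm, marked at y = 0). Each clip's jaw on the robot's side (-x) is a rigid upright plate, x = -22 to -19 mm, with a 3 mm lip over the cartridge from there to x = -3 mm, underside 37 mm above the deck: the cartridge cannot be pulled straight up.
- spring_jaw (a point): Hinge line of the far (+x) jaws (x = 20.5 mm, on the deck, marked at y = 0). In each bay two sprung tabs on one hinge rod stand 12 mm high; they fold down together towards +x as the cartridge is pushed over them and spring up again. It takes some 3 to 8 N; it then rolls on easily, often off the ledge by itself. Push at mid-height or just below: from high up it wedges.
- ledge (a point): Middle of the ledge's edge (x = 70 mm, z = 130 mm, at y = 0). The deck is bare from x = 35 mm to here; beyond, a part drops 25 mm onto the slope of the waste chute.
- chute (a point): Floor of the waste chute where a cartridge comes to rest (x = 127, z = 66 mm, at y = 0). Grey floor from x = 70 to 145 mm, sloping down away from the robot from 102 to 55 mm above the table. Blue walls 165 mm above the table (35 mm above the deck), from x = 40 mm on, make one lane per bay, 180 mm wide, centred on the bay; blue far wall at x = 145 mm, 115 mm above the table.
- guard (a point): Robot-side lower edge of the fixed clear splash guard over ledge and chute (x = 51, z = 295 mm, at y = 0): clear sheet, 5 mm, x = 51 to 148 mm over the full width, a yellow bar along this edge, a post at each end (x = 130, y = +-251 mm). An upright gripper strikes it before the cartridge is off the ledge: push from the robot's side with the tool leaning back 25 to 50 degrees.
- spent: The spent cartridge: white plastic cylinder, 36 mm in diameter, 160 mm long over its domed ends, smooth and slippery, orange ends and an orange ring round its middle, about 0.11 to 0.23 kg. Origin at its centre, y along its axis. It starts in either bay of the station.
- fresh: The fresh cartridge, the same size with blue ends and ring, in the other bay; it stays there. Origin at its centre, y along its axis.
- jar: Small glass sample jar with a blue cap, 34 mm in diameter, 50 mm high, standing on the station's deck between the bays. Origin at the centre of its underside.
- stopper: Yellow plastic stopper, a disc 28 mm in diameter and 14 mm high, lying on the deck between the bays. Origin at the centre of its underside.

How it is judged:
By the outcome, as a careful person would: the job done as asked, in the order asked, and still so for the second after the job is handed in, with the robot touching nothing.
It also fails if it takes over 35 s, if anything falls off the work surface, if the arm or the gripper's body presses on something with over 40 N, if the wrist force passes 120 N, or if a joint passes its speed limit or range.

## Robot

A 6-joint arm with a two-finger parallel gripper is mounted at the origin on the work surface. World frame = base frame: x ahead of the robot, y to its left, z up, the work surface at z = 0. Lengths are in mm, angles in rad, forces in N, time in s.
With the tool pointing down it reaches from about 250 to 850 mm from the base axis. Payload 12.5 kg.
Tool frame: the origin (TCP) lies where the fingers leave the gripper's body, on its centre line; the fingertips stand 84 mm ahead of it and the grasp point (between the pads) lies 65 mm ahead of it; x points along the fingers, y is the direction in which the jaws open and shut, and the axes are right-handed (so a half turn about x gives the same grasp; the last joint's range is limited). The gripper opens to 93 mm and grips with 3 to 60 N. Pads are 15 mm wide; open, the fingers measure 128 mm over their backs; the gripper's body (75 mm by 188 mm) begins 65 mm behind the grasp point.
Start: joints at [1.138, 0.351, 1.652, -0, 1.139, -0.085], TCP at [187.425, 517.066, 302.733] pointing down, gripper open.
Joint ranges: [-2.75, 2.75], [-0.79, 2.1], [0.01, 2.65], [-1.57, 4.71], [0.07, 3.14], [-2.87, 2.87]. Speed limits (rad/s): [2.22, 2.22, 2.79, 3.14, 3.14, 3.14].

## Interface

Orientations are given as [roll, pitch, yaw] about the fixed x, y, z axes, in that order (R = Rz(yaw) Ry(pitch) Rx(roll)).
In Python, from bench import status, vision, robot gives the robot as it stands.
- The arm moves only by the tool arm_command, never from a script. Its argument "deltas" is one flat list of numbers, 7 for each row, row after row: the shift along the world's x, y, z in m, then the turn, a rotation vector about the world's x, y, z in degrees, then the gripper's target within -1 to 1 (shut at 1, half-way at 0, fully open at -1). A call has 1 to 5 rows; each row is the pose to reach, as a shift and turn from the pose commanded when the call began; what a row does not reach only later rows make up. A row lasts 1/8 s, in which the tool goes at most 62.5 mm and 10.7 degrees, less where a joint would pass 70% of its speed; a pose out of reach is approached as far as the arm can. A call with a gripper value outside its range is refused whole. The fingers move at their own pace and stop on an object; "squeeze" is the grip in N (left out, the last holds). Time passes only in rows, so rows that repeat a pose let the fingers close. It gives the time, the measured TCP pose, the force and the opening at its end, in the units of the state.
- status.state(): the state, without advancing time (a new reading comes with each control period).
- vision.camera(name): name is "side" or "top" or "wrist"; returns a dict with "img" (400x640x3 uint8, red, green, blue), "fx", "fy", "cx", "cy" (pixels), "R" (3x3) and "t" (3): a world point X has camera coordinates R X + t. Camera axes: x right, y down, z forward; pixel columns grow to the right and rows downward; lengths in mm; the calibration is good to about 2 mm. A picture is of the moment at which its call begins. There is no depth.
- robot.sign_off(): hands the job in, once; it reports no verdict.
The state is a dict: "t": time; "qpos": joint angles; "joint_vel": joint speeds; "effort": joint torques, N m; "position": TCP position; "orientation": TCP orientation; "contact_force": force on the tool from outside, world axes, zero at the start; "torque": the same for the moment, N m; "grip_width": opening from 0.0 (shut) to 1.0 (fully open).
Only numpy, scipy, OpenCV 4.12 (cv2) and the standard library are available. Lean on these libraries where they do the work, as an engineer would, in place of code of your own. Each camera call takes 0.05 s, during which the arm holds its last target.

## Working session

There is one attempt and no reset: what is moved stays moved. The work goes in short steps, Python scripts to look and compute and a tool call to move; the robot and the scene stay as the last step left them, time stands still between calls to the robot, and variables do not carry over. Pictures are saved under pics/ and viewed, and the job is handed in when it is done.

Besides the shell and the picture viewer there is one more tool, called as name(argument=value, ...) on one line, values as JSON. arm_command: Moves the arm, as the interface text tells. Its arguments: {"type":"object","properties":{"deltas":{"type":"array"},"squeeze":{"type":"number"}},"required":["deltas"]}

```bash
ls; mkdir -p pics
python3 - <<'E'
from bench import status, vision, robot
import cv2,pickle
print(status.state())
d={}
for n in("side","top","wrist"):
    c=vision.camera(n); d[n]=c
    cv2.imwrite(f"pics/{n}0.png",cv2.cvtColor(c["img"],cv2.COLOR_RGB2BGR))
    print(n,c["fx"],c["cx"],c["cy"],c["R"],c["t"])
pickle.dump(d,open("c0.pkl","wb"))
E
```

```text
pics
{'t': 0.0, 'qpos': array([ 1.13840744e+00,  3.51256100e-01,  1.65240463e+00, -3.70277375e-05,
        1.13915791e+00, -8.46283637e-02]), 'joint_vel': array([-0.00037429, -0.00114381, -0.00033655,  0.00125727,  0.00041197,
       -0.00078169]), 'effort': array([-4.99191992e-04, -4.97315633e+01, -2.85254645e+01,  6.99073146e-02,
        2.56818772e-02, -8.12692224e-05]), 'position': array([187.32773873, 516.84905035, 302.19790427]), 'orientation': array([-1.62801479,  1.56956988, -1.9757598 ]), 'contact_force': array([-0.38775651,  0.20625723, -0.45892377]), 'torque': array([ 0.02500225,  0.04028299, -0.03340004]), 'grip_width': 1.0029479067617324}
side 402.06829746419817 326.8847832202722 201.70704235324348 [[ 0.89614902 -0.44364255  0.00991075]
 [-0.25380468 -0.53074488 -0.80863654]
 [ 0.36400566  0.72214345 -0.58822506]] [-523.98890797  326.29797835  552.21193525]
top 448.7591618126476 311.3462379159077 202.91742323382485 [[ 0.02380747 -0.99966665  0.00999003]
 [-0.99440046 -0.02470886 -0.10274823]
 [ 0.10296083 -0.00748792 -0.99465723]] [ 14.13237957 612.37258664 852.88530869]
wrist 330.4312396519503 323.7428622011656 198.02256680035163 [[ 0.34103187  0.94005102 -0.00115901]
 [ 0.8996008  -0.32599906  0.29059081]
 [ 0.27279236 -0.10014338 -0.95684671]] [-549.31560649  -33.62188144  392.33997477]
```

View pics/side0.png

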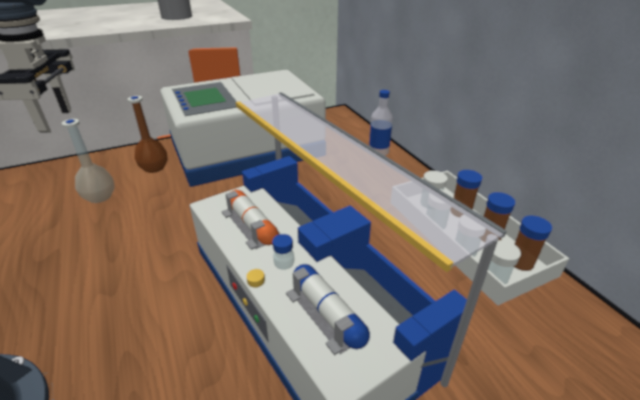

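View pics/top0.png

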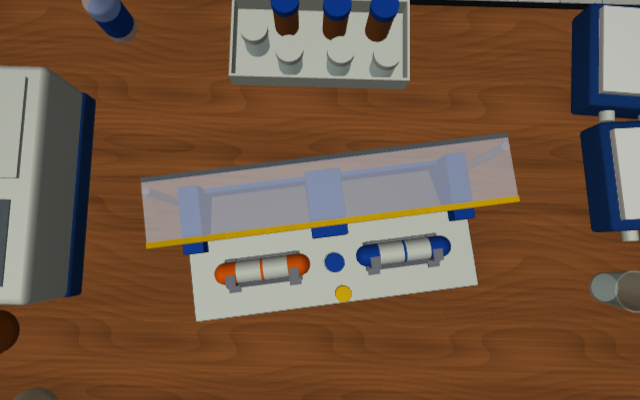

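View pics/wrist0.png

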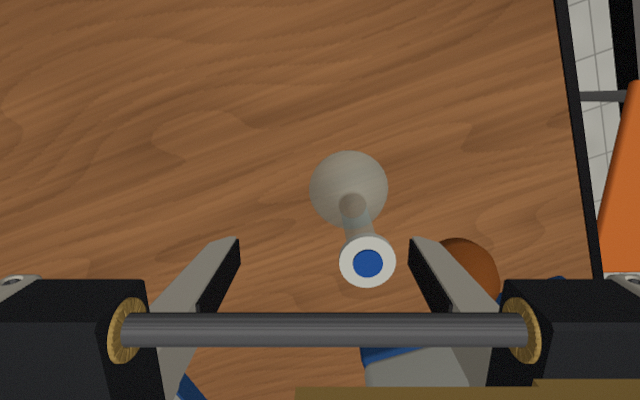

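The top view shows the spent (orange) cartridge in the left bay at about (262,268) and the fresh one at (404,250). The jar is at (334,262) and the stopper at (343,294). The station is turned a few degrees. Next I'll measure the poses.

```bash
cat > h.py <<'E'
import numpy as np,cv2
def ray(c,u,v,z):
    d=c["R"].T@np.array([(u-c["cx"])/c["fx"],(v-c["cy"])/c["fy"],1.]); o=-c["R"].T@c["t"]
    return o+d*(z-o[2])/d[2]
def proj(c,X):
    p=c["R"]@np.asarray(X,float)+c["t"]; return c["fx"]*p[0]/p[2]+c["cx"],c["fy"]*p[1]/p[2]+c["cy"]
def tri(c1,p1,c2,p2):
    P=[c["R"]*1 for c in(c1,c2)]
    M=[np.diag([c["fx"],c["fy"],1])@np.c_[c["R"],c["t"]] for c in (c1,c2)]
    for m,c in zip(M,(c1,c2)): m[0]+=c["cx"]*m[2]; m[1]+=c["cy"]*m[2]
    X=cv2.triangulatePoints(M[0],M[1],np.array(p1,float).reshape(2,1),np.array(p2,float).reshape(2,1)).ravel(); return X[:3]/X[3]
def blobs(img,kind,roi,amin=12):
    h=cv2.cvtColor(img,cv2.COLOR_RGB2HSV); H,S,V=[h[...,i].astype(int) for i in range(3)]
    m={"orange":(H<=13)&(S>170)&(V>120),"blue":(H>=105)&(H<=125)&(S>150)&(V>60),"yellow":(H>18)&(H<30)&(S>150)&(V>130)}[kind].astype(np.uint8)
    k=np.zeros_like(m); x0,y0,x1,y1=roi; k[y0:y1,x0:x1]=m[y0:y1,x0:x1]
    n,l,s,ce=cv2.connectedComponentsWithStats(k)
    return [(tuple(np.round(ce[i],1)),s[i].tolist()) for i in range(1,n) if s[i,4]>=amin]
E
python3 - <<'E'
import pickle;from h import *
d=pickle.load(open("c0.pkl","rb"));c=d["top"]
for k,roi in(("orange",(190,235,320,305)),("blue",(320,236,460,280)),("yellow",(325,280,360,310))):
    for ce,s in blobs(c["img"],k,roi): print(k,ce,s,ray(c,*ce,148).round(1))
for k,roi in(("orange",(200,170,290,260)),("blue",(265,220,380,360)),("yellow",(240,265,270,295))):
    for ce,s in blobs(d["side"]["img"],k,roi): print("side",k,ce,s,ray(d["side"],*ce,148).round(1))
print("jar top",ray(c,334,262,180),"stop",ray(c,343.5,293.5,144))
for p in((196,321),(477,284)): print("front corner",ray(c,*p,130))
E
```

```text
orange (np.float64(297.2), np.float64(263.4)) [287, 256, 20, 19, 249] [496.7  51.3 148. ]
orange (np.float64(261.2), np.float64(269.9)) [260, 261, 4, 19, 36] [484.5 111.5 148. ]
orange (np.float64(223.9), np.float64(272.3)) [215, 264, 20, 20, 261] [479.  173.9 148. ]
blue (np.float64(439.8), np.float64(243.4)) [428, 236, 22, 20, 252] [ 536.1 -189.9  148. ]
blue (np.float64(404.8), np.float64(251.1)) [402, 241, 5, 20, 34] [ 521.7 -130.4  148. ]
blue (np.float64(367.0), np.float64(253.8)) [356, 244, 24, 22, 345] [515.6 -66.3 148. ]
blue (np.float64(334.2), np.float64(262.0)) [325, 253, 19, 19, 279] [500.5 -11.  148. ]
yellow (np.float64(342.8), np.float64(293.5)) [335, 286, 16, 17, 207] [448.5 -26.4 148. ]
side orange (np.float64(266.4), np.float64(232.7)) [258, 221, 19, 22, 251] [494.7  53.4 148. ]
side blue (np.float64(341.7), np.float64(243.1)) [299, 220, 81, 63, 3044] [597.8 -25.4 148. ]
side blue (np.float64(282.1), np.float64(243.5)) [274, 235, 17, 18, 251] [508.8  16.3 148. ]
side blue (np.float64(308.6), np.float64(269.0)) [299, 266, 16, 8, 49] [524.3 -55.6 148. ]
side blue (np.float64(355.9), np.float64(333.5)) [344, 315, 24, 33, 505] [ 532.1 -188.1  148. ]
side blue (np.float64(267.9), np.float64(354.6)) [265, 349, 8, 11, 28] [ 419.  -167.1  148. ]
side yellow (np.float64(255.1), np.float64(277.6)) [248, 271, 15, 15, 177] [445.1 -37.1 148. ]
jar top [501.37964171  -8.76141068 180.        ] stop [448.17550231 -27.93672675 144.        ]
front corner [395.10343399 220.92654268 130.        ]
front corner [ 468.24084549 -259.12052036  130.        ]
```

Run:
```python
import pickle,cv2
d=pickle.load(open("c0.pkl","rb"))
i=d["top"]["img"][220:330,180:490];cv2.imwrite("pics/topz.png",cv2.cvtColor(cv2.resize(i,None,fx=2.5,fy=2.5,interpolation=2),cv2.COLOR_RGB2BGR))
```

```text
(no output)
```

View pics/topz.png

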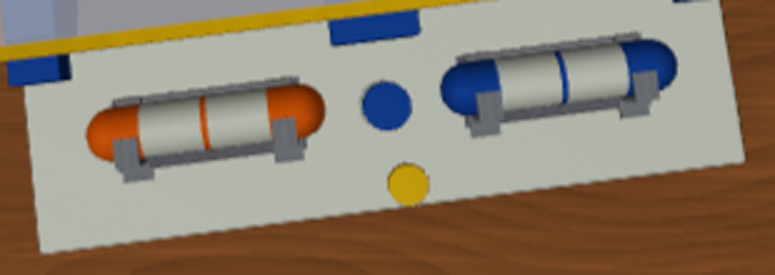

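```bash
cat > plan.py <<'E'
import numpy as np
from scipy.spatial.transform import Rotation as Ro
yaw=np.radians(8.7);O=np.array([504,-9,0.])
ex=np.array([np.cos(yaw),np.sin(yaw),0]);ey=np.array([-np.sin(yaw),np.cos(yaw),0]);ez=np.array([0,0,1.])
th=np.radians(35)
f=ex*np.sin(th)-ez*np.cos(th); n=ex*np.cos(th)+ez*np.sin(th)
def W(x,y,z): return O+x*ex+y*ey+z*ez
def S(p): p=np.asarray(p)-O; return np.array([p@ex,p@ey,p[2]])
def target(sgn): 
    y=sgn*ey; return np.c_[f,y,np.cross(f,y)]
def tcp(cx,cy,cz): return W(cx,cy,cz)-7.5*n-84*f   # from front corner of tip
E
python3 - <<'E'
from plan import *;from bench import status;import pickle
s=status.state();R=Ro.from_euler("xyz",s["orientation"]).as_matrix();print(R.round(2))
d=pickle.load(open("c0.pkl","rb"))["wrist"];o=-d["R"].T@d["t"];print("cam in tool",R.T@(o-s["position"]), "cam fwd tool",R.T@d["R"][2])
for g in(1,-1): print(g,Ro.from_matrix(target(g)@R.T).as_rotvec(degrees=True))
for x,z in((-35,230),(-35,146),(-18,146),(60,146)): print(x,z,tcp(x,120,z),(tcp(x,120,z)-s["position"])/1000)
for p in((484.5,111.5,148),(501,-9,130),(448,-28,130)): print(S(p))
E
```

```text
[[-0.    0.34  0.94]
 [-0.    0.94 -0.34]
 [-1.   -0.   -0.  ]]
cam in tool [-82.1769924   -0.09518874 -81.68094728] cam fwd tool [ 9.56836779e-01 -4.15566673e-04  2.90625541e-01]
1 [ -3.41325499 -35.19468186  27.73569735]
-1 [  47.0255984    -4.68172556 -145.24521252]
-35 230 [397.55241334  96.10803568 294.50694845] [ 0.21020066 -0.42079884 -0.0078558 ]
-35 146 [397.55241334  96.10803568 210.50694845] [ 0.21020066 -0.42079884 -0.0918558 ]
-18 146 [414.35680942  98.67946963 210.50694845] [ 0.22700506 -0.4182274  -0.0918558 ]
60 146 [491.45933259 110.47781361 210.50694845] [ 0.30410758 -0.40642906 -0.0918558 ]
[ -1.04870195 122.06309936 148.        ]
[ -2.96548166   0.45378246 130.        ]
[-58.22961325 -10.31077792 130.        ]
```

arm_command(deltas=[0,0,0.06,0,0,0,0.46,0.02,-0.05,0.06,-0.4,-4,3.1,0.46,0.05,-0.1,0.06,-0.85,-8.8,6.9,0.46,0.075,-0.155,0.06,-1.3,-13.2,10.4,0.46,0.1,-0.21,0.06,-1.7,-17.6,13.9,0.46])

```text
t: 0.78
position: [287.8, 305.4, 362.6]
orientation: [0.126, 1.26, 0.026]
contact_force: [0.7, 0.2, 0.2]
grip_width: 0.516
```

arm_command(deltas=[0.025,-0.05,0,-0.4,-4.4,3.4,0.46,0.05,-0.1,0,-0.8,-8.8,6.9,0.46,0.08,-0.155,0,-1.3,-13.2,10.4,0.46,0.11,-0.21,-0.03,-1.7,-17.6,13.8,0.46,0.11,-0.21,-0.068,-1.7,-17.6,13.8,0.46])

```text
t: 1.4
position: [398.7, 95.2, 295.9]
orientation: [-0.001, 0.953, 0.149]
contact_force: [0.6, 1.4, -0.9]
grip_width: 0.27
```

arm_command(deltas=[0,0,0,0,0,0,0.46,0,0,0,0,0,0,0.46])

```text
t: 1.65
position: [397.7, 97.5, 295.6]
orientation: [0.002, 0.96, 0.153]
contact_force: [0.1, 0.4, -0.5]
grip_width: 0.268
```

```bash
cat > look.py <<'E'
import sys;from plan import *;from h import *;from bench import status,vision
s=status.state();R=Ro.from_euler("xyz",s["orientation"]).as_matrix()
print("t",s["t"],"TCP",s["position"].round(1),"F",s["contact_force"].round(1),"w",s["grip_width"])
c=s["position"]+84*R[:,0]+7.5*R[:,2]
print("corner st",S(c).round(1),"rot err",Ro.from_matrix(target(1)@R.T).as_rotvec(degrees=True).round(2))
for n in sys.argv[2:]:
    im=vision.camera(n);I=im["img"].copy()
    if n!="wrist":
        for p in(c,c+20*ey,c-20*ey):
            u,v=proj(im,p);cv2.circle(I,(int(round(u)),int(round(v))),1,(0,255,0),-1)
    u,v=map(int,proj(im,W(20,120,150)))
    if n!="wrist": I=cv2.resize(I[max(0,v-90):v+90,max(0,u-130):u+130],None,fx=2.8,fy=2.8,interpolation=2)
    cv2.imwrite(f"pics/{n}{sys.argv[1]}.png",cv2.cvtColor(I,cv2.COLOR_RGB2BGR))
E
python3 look.py 1 side top wrist
```

```text
t 1.65 TCP [397.7  97.5 295.6] F [ 0.1  0.4 -0.5] w 0.2675377804294807
corner st [-34.6 121.4 231.1] rot err [-0.08  0.    0.03]
```

View pics/side1.png

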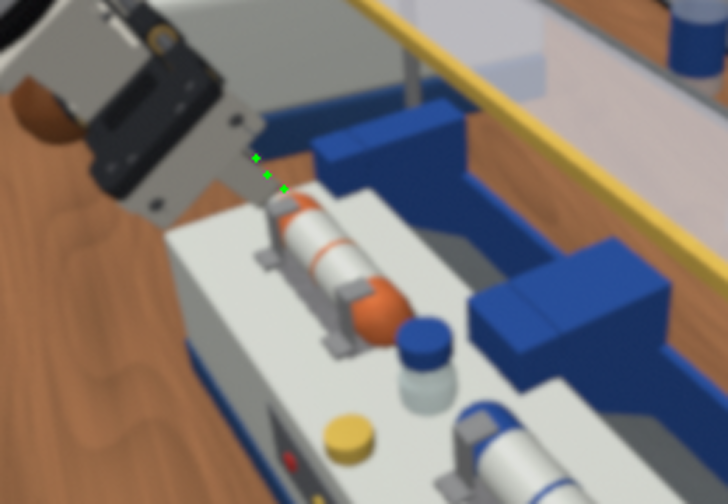

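View pics/top1.png

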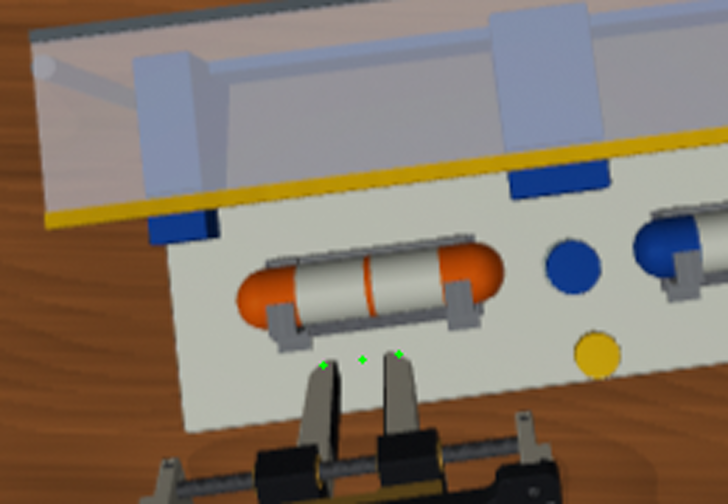

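View pics/wrist1.png

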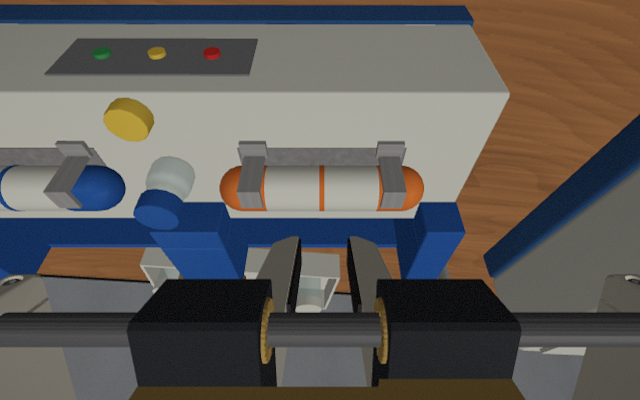

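Fingers are centred on the orange ring, and the projected tip points match the picture. I'll lower behind the cartridge.

arm_command(deltas=[0,0,-0.03,0,0,0,0.46,0,0,-0.06,0,0,0,0.46,0,0,-0.075,0,0,0,0.46,0,0,-0.085,0,0,0,0.46,0,0,-0.085,0,0,0,0.46])

```text
t: 2.42
position: [398.8, 96.5, 215.7]
orientation: [0.006, 0.966, 0.159]
contact_force: [-0.5, 0.5, -0.4]
grip_width: 0.269
```

```bash
python3 look.py 2 side top
```

```text
t 2.425 TCP [398.8  96.5 215.7] F [-0.5  0.5 -0.4] w 0.2691820705521461
corner st [-34.1 120.6 150.9] rot err [-0.15 -0.35 -0.14]
```

View pics/side2.png

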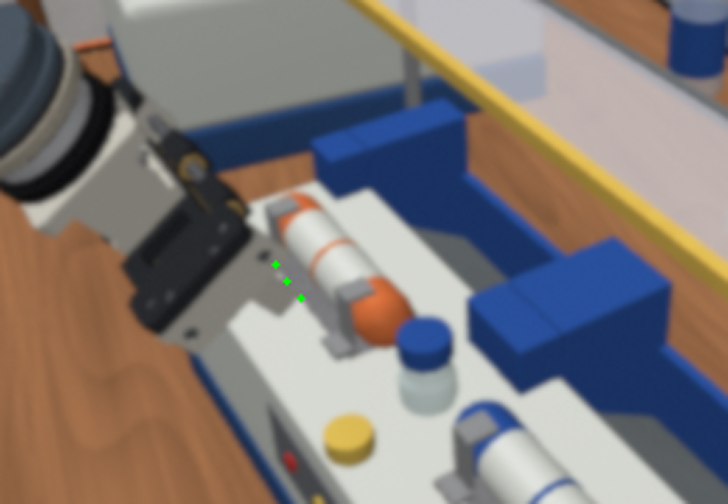

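View pics/top2.png

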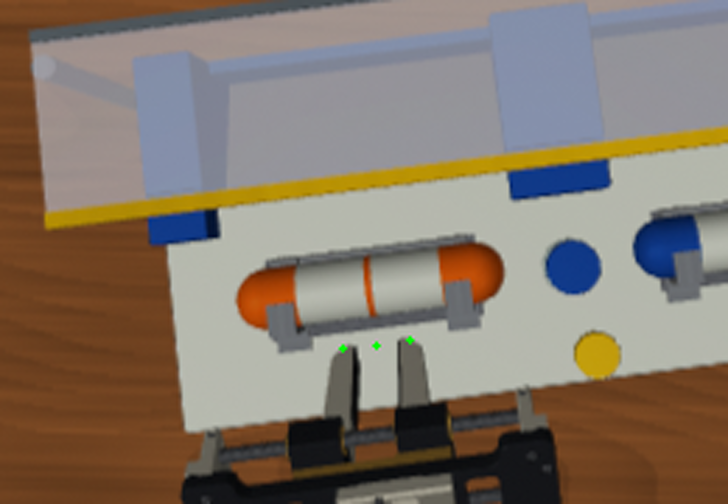

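arm_command(deltas=[0,0,0,0,0,0,0.46,0.004,0.0006,0,0,0,0,0.46,0.008,0.0012,0,0,0,0,0.46,0.012,0.0018,0,0,0,0,0.46,0.012,0.0018,0,0,0,0,0.46])

```text
t: 3.15
position: [410.8, 97.6, 215.2]
orientation: [0.005, 0.966, 0.158]
contact_force: [-0.4, -0.4, 0.2]
grip_width: 0.271
```

```bash
python3 look.py 3 side top
```

```text
t 3.15 TCP [410.8  97.6 215.2] F [-0.4 -0.4  0.2] w 0.27118192884504755
corner st [-22.  119.8 150.3] rot err [-0.12 -0.39 -0.08]
```

View pics/side3.png

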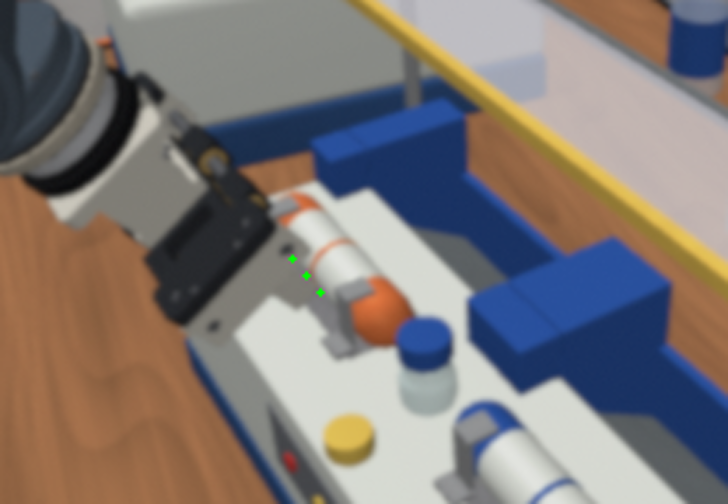

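View pics/top3.png

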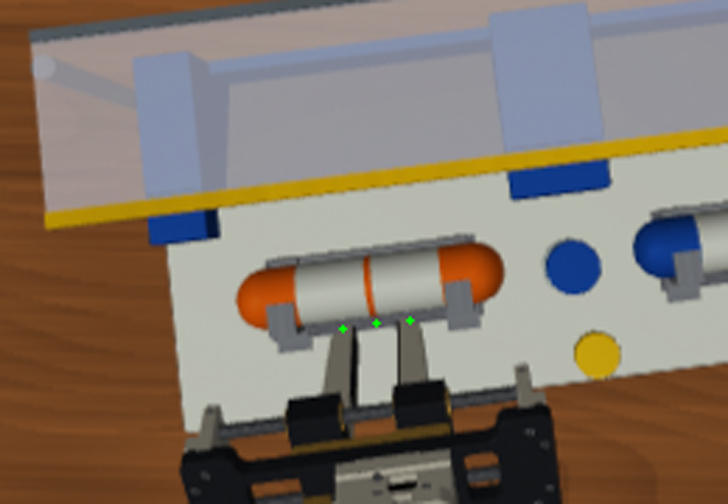

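Tip corner is at z 150, just behind the cartridge and a little too high. I'll lower it 5 mm, then push.

arm_command(deltas=[0,0,-0.005,0,0,0,0.46,0,0,-0.005,0,0,0,0.46,0.004,0.0006,-0.005,0,0,0,0.46])

```text
t: 3.62
position: [414.9, 97.8, 211.9]
orientation: [0.007, 0.969, 0.159]
contact_force: [0.4, -0.4, 0.6]
grip_width: 0.271
```

arm_command(deltas=[0.004,0.0006,0,0,0,0,0.46,0.008,0.0012,0,0,0,0,0.46])

```text
t: 3.88
position: [422.9, 99.1, 211.8]
orientation: [0.007, 0.969, 0.16]
contact_force: [-5.2, -0.5, 3.0]
grip_width: 0.267
```

```bash
python3 look.py 4 top
```

```text
t 3.875 TCP [422.9  99.1 211.8] F [-5.2 -0.5  3. ] w 0.26743839512550627
corner st [-10.1 119.5 146.7] rot err [-0.14 -0.56 -0.11]
```

View pics/top4.png

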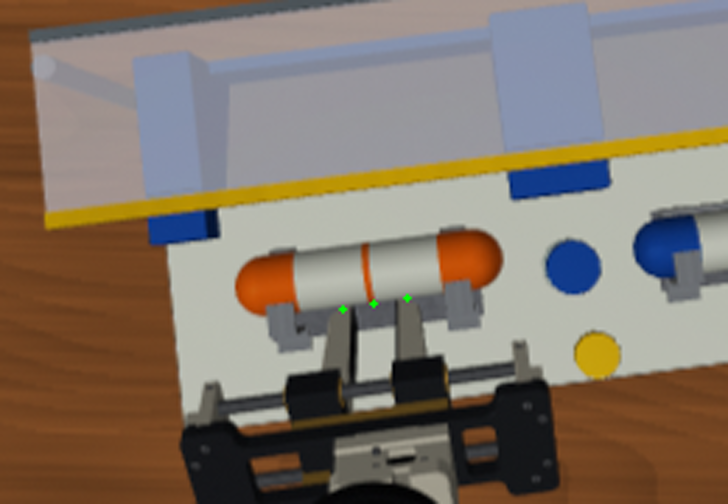

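Contact is made: the reaction is about 5 N, and the cartridge has moved about 7 mm while staying parallel. I'll keep pushing.

arm_command(deltas=[0.004,0.0006,-0.001,0,0,0,0.46,0.008,0.0012,-0.0015,0,0,0,0.46,0.012,0.0018,-0.0015,0,0,0,0.46,0.016,0.0024,-0.0015,0,0,0,0.46])

```text
t: 4.42
position: [439.4, 101.5, 210.6]
orientation: [0.006, 0.968, 0.159]
contact_force: [-0.2, -0.8, -0.2]
grip_width: 0.269
```

```bash
python3 look.py 5 top side
```

```text
t 4.425 TCP [439.4 101.5 210.6] F [-0.2 -0.8 -0.2] w 0.2689794812885871
corner st [  6.7 119.3 145.6] rot err [-0.14 -0.48 -0.11]
```

View pics/top5.png

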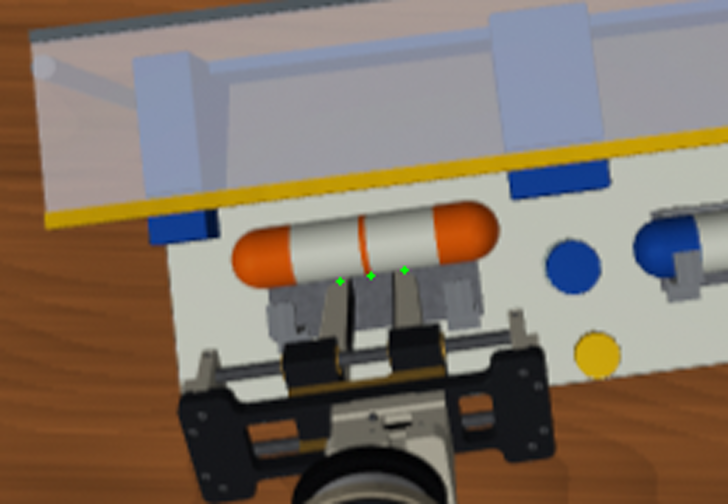

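View pics/side5.png

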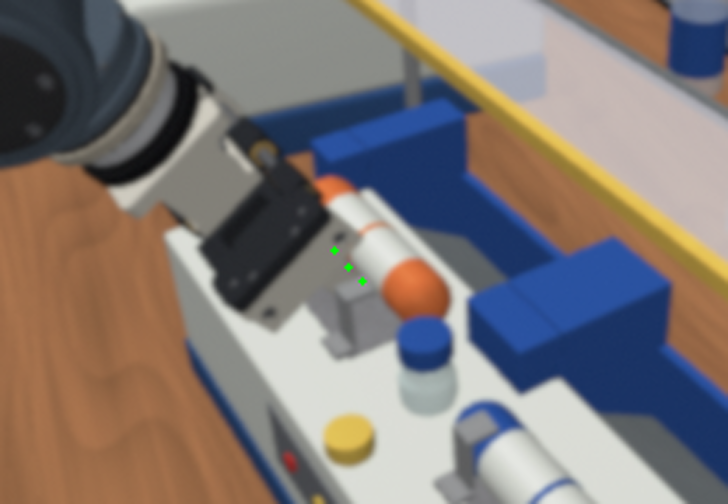

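arm_command(deltas=[0.005,0.0008,0,0,0,0,0.46,0.01,0.0015,0,0,0,0,0.46,0.015,0.0023,0,0,0,0,0.46,0.02,0.003,0,0,0,0,0.46,0.025,0.0038,0,0,0,0,0.46])

```text
t: 5.15
position: [464.3, 105.3, 210.4]
orientation: [0.007, 0.968, 0.159]
contact_force: [0.2, -0.4, 0.2]
grip_width: 0.271
```

```bash
python3 look.py 6 top side
```

```text
t 5.15 TCP [464.3 105.3 210.4] F [ 0.2 -0.4  0.2] w 0.2714022189366557
corner st [ 31.8 119.3 145.5] rot err [-0.14 -0.51 -0.11]
```

View pics/top6.png

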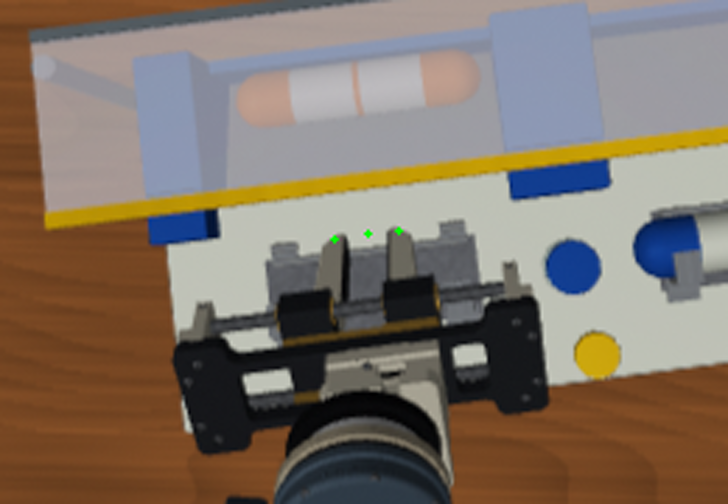

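View pics/side6.png

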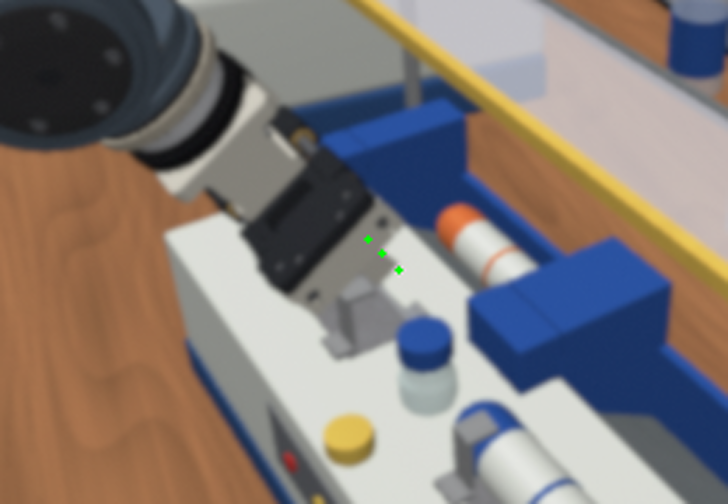

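The cartridge rolled into the chute at about (358,88) in the top crop and lies along the lane. I'll back out along the tool axis and check.

arm_command(deltas=[-0.012,-0.002,0.016,0,0,0,0.46,-0.03,-0.0045,0.04,0,0,0,0.46,-0.055,-0.008,0.075,0,0,0,0.46,-0.085,-0.013,0.11,0,0,0,0.46,-0.12,-0.018,0.14,0,0,0,0.46])

```text
t: 5.88
position: [342.9, 87.1, 351.5]
orientation: [0.006, 0.968, 0.159]
contact_force: [0.4, -0.5, 0.3]
grip_width: 0.271
```

arm_command(deltas=[-0.03,0,0,0,0,0,0.46,-0.03,0,0,0,0,0,0.46,-0.03,0,0,0,0,0,0.46,-0.03,0,0,0,0,0,0.46])

```text
t: 6.38
position: [314.5, 87.3, 350.2]
orientation: [0.007, 0.969, 0.159]
contact_force: [0.5, 0.6, -0.8]
grip_width: 0.27
```

Run:
```python
from h import *;from plan import *;from bench import vision,status
import pickle,time
d=pickle.load(open("c0.pkl","rb"))
print(status.state()["contact_force"].round(1))
for n in("top","side"):
    c=vision.camera(n);I=c["img"];cv2.imwrite(f"pics/{n}7.png",cv2.cvtColor(I,cv2.COLOR_RGB2BGR))
    for k,roi in((("blue",(320,236,460,280)),("yellow",(325,280,360,310))) if n=="top" else (("blue",(265,220,380,360)),("yellow",(240,265,270,295)))):
        print(n,k,[(a,x[0],x[4]) for (x,_),a in []] , [(tuple(map(float,a)),s[4]) for a,s in blobs(I,k,roi)],"before",[(tuple(map(float,a)),s[4]) for a,s in blobs(d[n]["img"],k,roi)])
    print("expected centre px",proj(c,W(127-9,120,66+20)))
    if n=="top":
        h=cv2.cvtColor(I,cv2.COLOR_RGB2HSV);m=((h[...,0]<16)&(h[...,1]>45)&(h[...,2]>190)).astype(np.uint8);k=np.zeros_like(m);k[170:235,200:310]=m[170:235,200:310]
        nn,l,s,ce=cv2.connectedComponentsWithStats(k)
        for i in range(1,nn):
            if s[i,4]>15: print(ce[i].round(1),s[i],S(ray(c,*ce[i],84)).round(1))
```

```text
[ 0.5  0.6 -0.8]
top blue [] [((439.8, 243.4), 252), ((404.8, 251.1), 34), ((367.0, 253.8), 345), ((334.2, 262.0), 279)] before [((439.8, 243.4), 252), ((404.8, 251.1), 34), ((367.0, 253.8), 345), ((334.2, 262.0), 279)]
top yellow [] [((342.8, 293.5), 207)] before [((342.8, 293.5), 207)]
expected centre px (np.float64(258.2104850699106), np.float64(203.60502917484982))
side blue [] [((341.9, 243.2), 3026), ((282.1, 243.4), 256), ((309.0, 269.1), 47), ((355.9, 333.5), 505), ((267.9, 354.6), 28)] before [((341.7, 243.1), 3044), ((282.1, 243.5), 251), ((308.6, 269.0), 49), ((355.9, 333.5), 505), ((267.9, 354.6), 28)]
side yellow [] [((255.1, 277.6), 177)] before [((255.1, 277.6), 177)]
expected centre px (np.float64(307.2186147835516), np.float64(219.60371261197935))
```

View pics/top7.png

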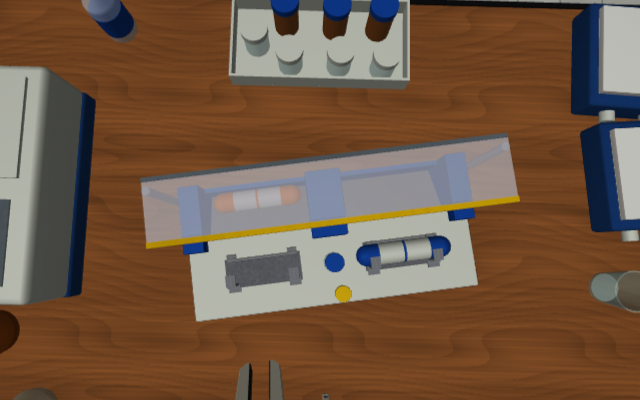

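View pics/side7.png

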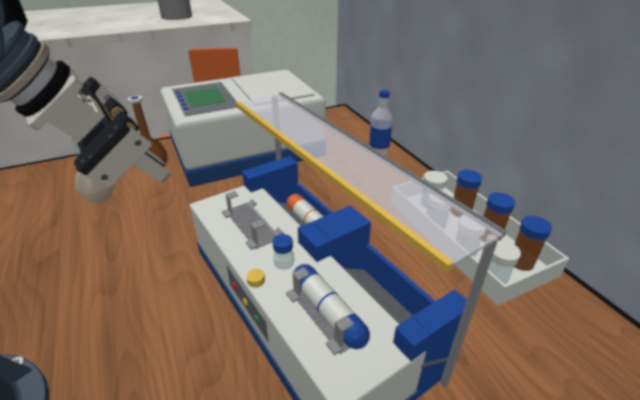

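The top view shows the cartridge lying straight in the chute, ring at about (257,198), and the side view agrees. The fresh cartridge, jar and stopper blobs haven't moved. I'll check that it's still at rest, then hand in.

Run:
```python
from bench import vision,status,robot
import cv2,numpy as np
from h import *; from plan import *
a=cv2.imread("pics/top7.png").astype(int);c=vision.camera("top");b=c["img"][...,::-1].astype(int)
d=np.abs(a-b)[170:320,140:480].max();print("max change",d, S(ray(c,257,198,84)),status.state()["t"])
if d<25: print(robot.sign_off())
```

```text
max change 25 [128.88268214 121.20527103  84.        ] 6.525
```

Run:
```python
from bench import vision,status,robot
import cv2,numpy as np
a=cv2.imread("pics/top7.png").astype(int);b=vision.camera("top")["img"][...,::-1].astype(int)
d=np.abs(a-b).max(2);print("mean chute",d[180:220,205:310].mean(),"mean table",d[100:130,420:560].mean(),"99.9%",np.percentile(d[180:220,205:310],99.9),np.argwhere(d[170:320,140:480]>15)[:8]+[170,140])
```

```text
mean chute 0.6735714285714286 mean table 0.7585714285714286 99.9% 2.0 [[246 290]
 [246 296]
 [247 290]
 [253 235]
 [254 227]
 [254 235]
 [254 236]
 [255 227]]
```

The chute region has not changed. The only differing pixels are at the empty clip's spring tabs.

```bash
python3 -c "
from bench import robot
print(robot.sign_off())"
```

```text
the job is handed in; nothing more can be done
None
```

The spent cartridge is out of its clip and lying flat at the bottom of the waste chute. I pushed it from the left bay with the tool leaning 35° back and the fingers partly closed, just below its mid-height. It passed the spring tabs at about 5 N reaction, then rolled on over the ledge by itself. I handed in at about 6.6 s, with the arm backed clear.

**Checks before hand-in:**
- **Spent cartridge:** it lies parallel to the lane at about station x = 129, y = 121 mm (chute rest line x = 127). The chute area did not change between repeated pictures.
- **Fresh cartridge, jar and stopper:** their positions in the images match the start to within 0.5 pixel.
- **Failed check:** my first stillness check (maximum pixel change) came out at its limit, so it held back the hand-in. The pixels that differed were at the empty clip's spring tabs, not at the cartridge, so I went ahead.

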